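Stand the weighted kit case heavy end down in its bay

TASK

The closed wooden kit case is packed with a heavy block at one end, but you cannot see which. Lift it clear of the table by its hinged handle and see which end hangs lower; then stand it on that heavy end in the plywood bay, between the bay's walls, and let go of it. Last, push the keeper board round its pivot pin until it lies fully shut across the front of the bay, with the case still standing there, and leave the loose tools, handle blanks and stone on the table where they are.

Things in the scene. Friction and masses are not known exactly. Their poses are not given: they have to be found in the camera images.
- case: Closed wooden kit case 160 x 56 x 44 mm (x, y, z), origin at its centre, about 0.42 kg. Starts lying, z up, x within 20 deg of the world y axis. Ends look alike; a steel block (the ballast, not tracked) is sealed in one end (+x or -x, changing each start), foam in the other. Grip it across the 56 mm width. Hung by its handle it tips about 30 deg, heavy end down.
- handle_bar (a point): Middle of the handle's round wooden bar, 12 mm thick, 44 mm long, parallel to the case's y axis. The handle hinges (axis along y) on ears 31 mm above the case's centre; the bar is 40 mm from the hinge: 71 mm above the centre when upright, as it starts. It swings up to 57 deg towards either end and stays where left.
- bay: Plywood bay fixed to the table; origin on the table under the middle of the standing place, x from the open front to the back wall (away from the robot), y left. Floor 6 mm thick; side walls from y = +-30 mm, back wall from x = 35 mm, front open at x = -39 mm; walls 51 mm high. The case fits standing with its 44 mm thickness along y and its 56 mm width along x, facing either side.
- keeper_end (a point): Point near the free end of the keeper, a dark board 14 mm thick, 18 mm high (8 to 26 mm above the table), 115 mm long, turning level on an upright pin at the bay's front right corner (bay frame x = -47, y = -40 mm). This point is 95 mm from the pin, at mid height; y points along the board away from the pin.
- keeper (a joint): Angle of the keeper board about its pin, rad: 0 = fully shut at its stop, lying across the open front (along the bay's +y from the pin); grows as it swings out towards the robot; at pi/2 it points straight out (bay's -x). Limit 2.0. Light friction, about 0.04 N m; stays where left.
- handle_blank_b: Loose wooden knife handle blank 118 x 23 x 19 mm, lying at the back left; bystander. Origin under its middle.
- handle_blank_c: Another such blank beside it; bystander. Origin under its middle.
- small_hammer: Loose small hammer 200 mm long lying at the back; bystander. Origin under its middle, x towards the head.
- marker_1: Loose felt marker 124 mm long at the front edge; bystander. Origin under its middle.
- screwdriver: Loose screwdriver 180 mm long at the front right; bystander. Origin under its middle.
- green_stone: Loose whetstone 108 x 46 x 22 mm lying behind the case; bystander. Origin under its middle.

How it is judged (in metres and radians):
On the way, in this order (a step that is already met when the one before it is completed fails the run):
1. the case hangs clear of the table from its handle, held in the fingers, one end at least 14 degrees lower (contact force between the fingers and bail above 1 N and height (world z) of case above 0.06 m and (angle between case's own x axis and vertical below 1.32079 rad or angle between case's own x axis and vertical above 1.82079 rad)), for 0.2 s.
2. the case stands heavy end down in the bay, let go ((angle between case's own x axis and vertical below 0.07 rad or angle between case's own x axis and vertical above 3.07159 rad) and height (world z) of ballast below 0.075 m and height (world z) of case between 0.08 and 0.092 m and x of case in the frame of bay between -0.014 and 0.014 m and y of case in the frame of bay between -0.014 and 0.014 m and contact force between case and the arm below 0.2 N and contact force between case and the fingers below 0.2 N), for 0.3 s.
3. the keeper is swung shut (value of joint keeper below 0.1 rad), for 0.2 s.
At the end, for the whole second after the job is handed in: The case stands at rest in the bay on its heavy end, upright within 4 degrees, on the bay's floor and within 14 mm of the middle of the standing place, and the keeper is shut to within 0.1 rad ((angle between case's own x axis and vertical below 0.07 rad or angle between case's own x axis and vertical above 3.07159 rad) and height (world z) of ballast below 0.075 m and height (world z) of case between 0.08 and 0.092 m and x of case in the frame of bay between -0.014 and 0.014 m and y of case in the frame of bay between -0.014 and 0.014 m and value of joint keeper below 0.1 rad and linear speed of case below 0.02 m/s and angular speed of case below 0.15 rad/s); the robot touches nothing.
It fails at once if a bystander (handle blank, hammer, marker, screwdriver, green stone) is moved more than 4 cm (distance of any of handle_blank_b, handle_blank_c, small_hammer, marker_1, screwdriver, green_stone from where it was at the start of the episode above 0.04 m).
It also fails if it takes over 67 s, if anything falls off the work surface, if the arm or the gripper's body presses on something with over 40 N, if the wrist force passes 120 N, or if a joint passes its speed limit or range.

ROBOT

A 6-joint arm with a two-finger parallel gripper is mounted at the origin on a cart in front of the work surface, level with it; the furniture and walls round the work are solid. World frame = base frame: x ahead of the robot, y to its left, z up, the work surface at z = 0. Lengths are in m, angles in degrees, forces in N, time in s.
With the tool pointing down it reaches from about 0.4 to 0.825 m from the base axis. Payload 7 kg.
Tool frame: the origin (TCP) lies midway between the tips of the shut fingers; the grasp point (between the pads) lies 19 mm behind it; z points along the fingers, y is the line along which they close (so a half turn about z gives the same grasp; the last joint's range is limited). The gripper opens to 88 mm and grips with 3 to 60 N. Pads are 19 mm wide; open, the fingers measure 130 mm over their backs; the gripper's body (78 mm by 193 mm) begins 47 mm behind the grasp point.
Start: joints at [-59.754, 20.546, 0.682, 0, -70.136, -16.507], TCP at [0.16, -0.656, 0.227] pointing down, gripper open.
Joint ranges: [-176.03, 176.03], [-82.01, 121.73], [-58.28, 71.71], [-173.87, 95.51], [-174.79, -0.11], [-173.66, 173.66]. Speed limits (degrees/s): [136.94, 136.94, 172.46, 180, 180, 180].

INTERFACE

Orientations are given as a 3x3 rotation matrix whose columns are the frame's x, y, z axes.
In Python, from rig import robot gives the robot as it stands. Calls block until the motion is done:
- robot.goto(position, orientation): joint-space move of the TCP to a pose.
- robot.servo_line(position, ori=None, speed=0.15): straight line of the TCP; ori=None keeps the orientation; speed is the mean speed in m/s.
- robot.movej(angles): joint-space move.
- robot.move_gripper(opening): opening from 0.0 (shut) to 1.0 (fully open); the grip force is fixed at half the most; returns when the fingers have stopped.
- robot.dwell(seconds).
- robot.ik(position, orientation): joint angles nearest the present ones, or None.
- robot.grab_frame(name): name is "scene" or "side" or "wrist"; returns (picture, depth): 420x560x3 uint8, red, green, blue; 420x560 float32, m along the optical axis (not along the pixel's ray), 0 where there is no reading.
- robot.camera_info(name): a dict with "vfov" (degrees; the focal length in pixels is half the picture's height over the tangent of half this angle, whatever the lens; pixels are square), "cx", "cy" (the principal point, pixels), "k1" (the pictures are not rectified: a ray, as slopes to the right and down, at radius r is drawn at 1 + k1 r^2 times it, then the intrinsics apply), "view" (4x4, takes a point from world to camera coordinates); the wrist camera has in their place "T_tool_cam" (4x4, takes a point from camera to tool coordinates, whose origin is the TCP and whose axes are the flange's). Camera axes: x right, y down, z forward; pixel columns grow to the right and rows downward; lengths in m; the calibration is good to about 2 mm. A picture is of the moment at which its call begins: read the wrist's pose just before it. camera_info takes no time and is no camera call.
A pose or a line that the arm cannot do raises robot.Unreachable and nothing moves.
- robot.job_done(): hands the job in; it is judged then, once.
Readings, each from a call of its own:
- robot.read_t(): time.
- robot.read_qpos(): joint angles.
- robot.read_qvel(): joint speeds.
- robot.read_effort(): joint torques, N m.
- robot.read_position(): TCP position.
- robot.read_tcp_rot(): TCP orientation.
- robot.read_force(): force on the tool from outside, world axes, zero at the start.
- robot.read_ft_torque(): the same for the moment, N m.
- robot.read_grip_width(): opening from 0.0 (shut) to 1.0 (fully open).
- robot.read_finger_force(): force on a finger pad.
Only numpy, scipy, OpenCV 4.12 (cv2) and the standard library are available. Lean on these libraries where they do the work, as an engineer would, in place of code of your own. Each camera call takes 0.05 s, during which the arm holds its last target. There are 200 camera calls.

## Working session

There is one attempt and no reset: what is moved stays moved. The work goes in short steps, each a Python script; the robot and the scene stay as the last script left them, time stands still between calls to the robot, and variables do not carry over. Pictures are saved under pics/ and viewed, at most 10 in all, crops included, and the job is handed in when it is done.

```bash
mkdir -p pics; ls
cat > h.py <<'E'
import numpy as np, cv2
from rig import robot
def grab(name,fn=None):
    T=None
    if name=="wrist":
        p=np.array(robot.read_position());R=np.array(robot.read_tcp_rot())
    im,d=robot.grab_frame(name); ci=robot.camera_info(name)
    if name=="wrist":
        W=np.eye(4);W[:3,:3]=R;W[:3,3]=p; T=W@np.array(ci["T_tool_cam"])
    else: T=np.linalg.inv(np.array(ci["view"]))
    if fn: cv2.imwrite("pics/"+fn,cv2.cvtColor(im,cv2.COLOR_RGB2BGR))
    h=im.shape[0]; f=h/2/np.tan(np.radians(ci["vfov"])/2)
    return dict(im=im,d=d,T=T,f=f,cx=ci["cx"],cy=ci["cy"],k1=ci["k1"])
def rays(c,uv):
    uv=np.atleast_2d(np.array(uv,float))
    K=np.array([[c["f"],0,c["cx"]],[0,c["f"],c["cy"]],[0,0,1]])
    q=cv2.undistortPoints(uv[:,None],K,np.array([c["k1"],0,0,0,0.]))[:,0]
    return np.c_[q,np.ones(len(q))]
def onplane(c,uv,z):
    r=rays(c,uv)@c["T"][:3,:3].T; o=c["T"][:3,3]
    return o+r*((z-o[2])/r[:,2])[:,None]
def cloud(c):
    v,u=np.mgrid[:c["d"].shape[0],:c["d"].shape[1]]
    r=rays(c,np.c_[u.ravel(),v.ravel()])*c["d"].reshape(-1,1)
    return (r@c["T"][:3,:3].T+c["T"][:3,3]).reshape(*c["d"].shape,3)
def down(yaw): # tool x at yaw (deg), z down
    a=np.radians(yaw);c,s=np.cos(a),np.sin(a)
    return np.array([[c,s,0],[s,-c,0],[0,0,-1.]])
E
python3 - <<'E'
from h import *
for n in("scene","side"):
    c=grab(n,n+"0.png"); print(n,c["T"][:3,3],c["T"][:3,2],c["f"],c["k1"],(c["d"]>0).mean())
    np.savez(n+"0.npz",**c)
print(robot.camera_info("wrist"),robot.read_tcp_rot())
E
```

```text
pics
scene [0.13099292 0.53934519 0.6366295 ] [ 0.480749   -0.59534287 -0.64377579] 399.60971149324644 -0.09311209031069392 0.9957950680272109
side [0.11274096 0.82695318 0.49627699] [ 0.43358203 -0.79600206 -0.42235926] 452.36692019839427 -0.09356132158976627 0.9961267006802721
{'vfov': 62.22059242391428, 'cx': 278.51975848514326, 'cy': 209.90572519358855, 'k1': -0.057514438322126125, 'T_tool_cam': array([[ 2.02677745e-04, -9.53145866e-01, -3.02511020e-01,
         8.27720871e-02],
       [ 9.99999145e-01, -1.97716718e-04,  1.29294610e-03,
         1.61605119e-04],
       [-1.29217772e-03, -3.02511024e-01,  9.53145010e-01,
        -1.57210822e-01],
       [ 0.00000000e+00,  0.00000000e+00,  0.00000000e+00,
         1.00000000e+00]])} [[-9.71407254e-01 -2.37418832e-01 -4.95250318e-04]
 [-2.37419304e-01  9.71406234e-01  1.41508957e-03]
 [ 1.45120334e-04  1.49221026e-03 -9.99998876e-01]]
```

View pics/scene0.png

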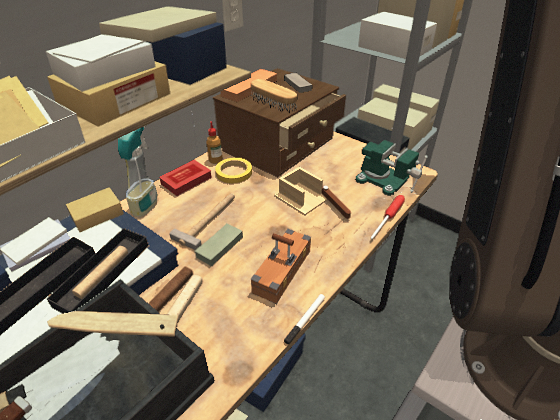

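View pics/side0.png

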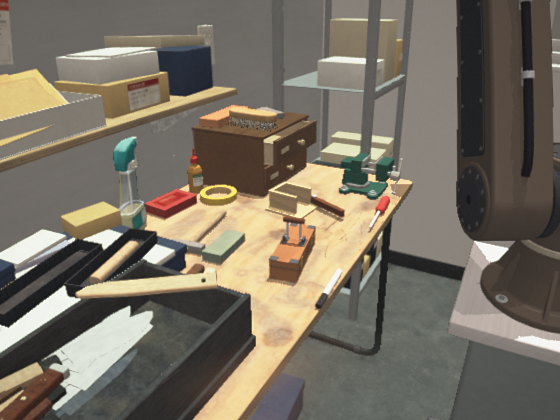

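The scene view shows the case at about (281,265) with its handle bar upright at (283,240). The bay is at (300,192), with the dark keeper swung out at (336,200). The stone is at (219,244), the hammer at (205,222), the marker at (305,318) and the screwdriver at (388,217). The side view agrees.

Run:
```python
from h import *
c=dict(np.load("scene0.npz")); P=cloud(c)
hsv=cv2.cvtColor(c["im"],cv2.COLOR_RGB2HSV)
def box(u0,v0,u1,v1,zl,zh):
    Q=P[v0:v1,u0:u1].reshape(-1,3); return Q[(Q[:,2]>zl)&(Q[:,2]<zh)]
def rect(Q): return cv2.minAreaRect((Q[:,:2]*1000).astype(np.float32))
q=box(245,225,315,310,0.034,0.056); print("case top",len(q),rect(q),np.median(q[:,2]))
q=box(265,225,300,262,0.066,0.09); print("bar",len(q),rect(q),q.mean(0),q[:,2].max())
q=box(270,160,330,216,0.04,0.065); print("bay walls top",len(q),rect(q),q[:,2].max())
print(cv2.boxPoints(rect(q)))
q=box(318,180,352,220,0.021,0.034); print("keeper top",len(q),rect(q)); print(cv2.boxPoints(rect(q)))
for n,b in dict(stone=(190,222,245,265,.015,.03),hammer=(165,190,240,250,.008,.05),marker=(280,290,328,345,.006,.03),screw=(365,190,408,245,.006,.05)).items():
    q=box(*b); print(n,len(q),rect(q),q[:,2].max())
q=box(200,80,350,175,0.03,.5);print("cabinet",q.min(0),q.max(0))
for uv in [(283,240),(281,265),(300,192),(278,176),(321,190),(324,188),(349,215),(250,330)]: print(uv,P[uv[1],uv[0]].round(3))
```

```text
case top 1653 ((473.7928466796875, 105.26067352294922), (57.949893951416016, 161.98065185546875), 11.837072372436523) 0.0425933217354888
bar 43 ((472.13946533203125, 106.647216796875), (40.022178649902344, 7.949782848358154), 16.16241455078125) [0.47464743 0.10681907 0.07828123] 0.08969422106651215
bay walls top 405 ((639.9520874023438, -129.79298400878906), (79.633056640625, 163.43438720703125), 84.66287994384766) 0.054720155085333566
[[ 554.8856   -161.8359  ]
 [ 717.61145  -177.03787 ]
 [ 725.01855   -97.75006 ]
 [ 562.2927    -82.548096]]
keeper top 214 ((506.2464904785156, -141.81150817871094), (20.77033805847168, 122.0921630859375), 69.3813705444336)
[[ 445.4536  -130.03433]
 [ 559.72516 -173.0286 ]
 [ 567.03937 -153.58868]
 [ 452.76782 -110.59442]]
stone 930 ((653.0467529296875, 143.00283813476562), (107.38447570800781, 109.3557357788086), 7.410984516143799) 0.02400699790428018
hammer 1331 ((716.9888305664062, 99.79046630859375), (156.449462890625, 241.94618225097656), 49.125789642333984) 0.023250849417285724
marker 406 ((397.2480163574219, 174.11480712890625), (76.64559936523438, 124.34803771972656), 3.6162657737731934) 0.023771277716582717
screw 359 ((381.00872802734375, -191.2867431640625), (59.30839920043945, 206.00527954101562), 19.76988410949707) 0.024207295620445768
cabinet [ 0.58882502 -0.62461369  0.03000033] [0.95255442 0.04967945 0.30205082]
(283, 240) [0.47  0.108 0.095]
(281, 265) [0.464 0.122 0.04 ]
(300, 192) [ 0.57  -0.083  0.048]
(278, 176) [ 0.695 -0.152  0.001]
(321, 190) [ 0.558 -0.158  0.017]
(324, 188) [ 0.548 -0.155  0.03 ]
(349, 215) [ 0.449 -0.115  0.021]
(250, 330) [ 0.431  0.252 -0.002]
```

Run:
```python
from h import *
robot.goto([0.52,-0.10,0.30],down(180)); print(robot.read_t(),robot.read_qpos())
c=grab("wrist","w_bay.png"); np.savez("w_bay.npz",**c)
robot.goto([0.45,0.10,0.27],down(-168.2)); print(robot.read_t(),robot.read_qpos(),robot.read_force())
c=grab("wrist","w_case.png"); np.savez("w_case.npz",**c)
cv2.imwrite("pics/both.png",cv2.resize(np.vstack([cv2.imread("pics/w_bay.png"),cv2.imread("pics/w_case.png")]),None,fx=.71,fy=.71))
c2=dict(np.load("w_case.npz"));P=cloud(c2).reshape(-1,3)
q=P[(abs(P[:,0]-.474)<.1)&(abs(P[:,1]-.105)<.12)]
t=q[(q[:,2]>.036)&(q[:,2]<.05)]; print("top",cv2.minAreaRect((t[:,:2]*1000).astype(np.float32)),np.median(t[:,2]))
b=q[(q[:,2]>.088)&(q[:,2]<.11)]; print("bar",cv2.minAreaRect((b[:,:2]*1000).astype(np.float32)),b[:,2].max(),len(b))
```

```text
2.4667 [ 1.02899275e+01  4.39689989e+00 -1.06994408e+01  3.36926063e-03
 -7.49208379e+01 -1.00331631e+02]
3.3833 [ 3.70725595e+01 -1.77968850e+00 -2.09027056e+01  2.03916023e-02
 -7.08604228e+01 -1.15278857e+02] [ 0.58266132 -1.21512541  0.82767838]
top ((474.4507751464844, 104.56423950195312), (57.214725494384766, 161.07470703125), 11.930309295654297) 0.04290808908479474
bar ((475.1011047363281, 104.37236022949219), (44.17611312866211, 11.323728561401367), 11.891114234924316) 0.09932079730084864 514
```

View pics/both.png

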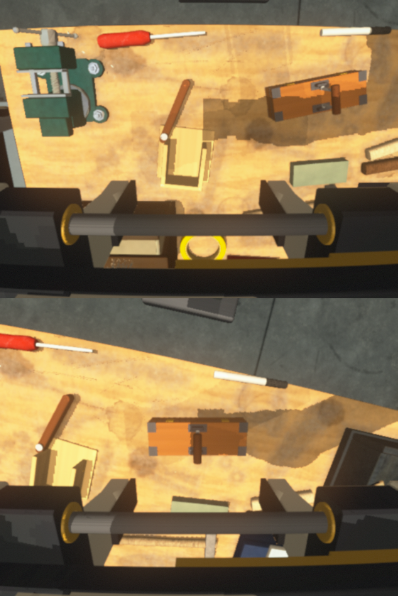

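The wrist view shows the case flat with its handle upright, and the bay at about (185,157) in the upper half. The keeper runs from its pin at (165,135) to its tip at (187,82). The case and bar dimensions match the given sizes, so I'll measure the bay, then grasp the bar and lift.

Run:
```python
from h import *
c=dict(np.load("w_bay.npz"));P=cloud(c).reshape(-1,3)
q=P[(P[:,0]>.53)&(P[:,0]<.68)&(P[:,1]>-.19)&(P[:,1]<-.05)]
def r(lo,hi,q=q):
    t=q[(q[:,2]>lo)&(q[:,2]<hi)]; return len(t),np.median(t,0).round(4),cv2.minAreaRect((t[:,:2]*1000).astype(np.float32))
print("wall tops",r(.047,.055)); print("floor",r(.003,.010)); print("all>3mm",r(.003,.055))
k=P[(P[:,0]>.42)&(P[:,0]<.58)&(P[:,1]>-.19)&(P[:,1]<-.08)]
print("keeper",r(.021,.031,k))
R=down(-168.2)
robot.goto([.475,.1045,.14],R)
robot.servo_line([.475,.1045,.0745],speed=.1)
robot.move_gripper(0.0); print("grip",robot.read_grip_width(),robot.read_finger_force(),robot.read_t())
robot.servo_line([.475,.1045,.20],speed=.1); robot.dwell(.4)
print(robot.read_t(),robot.read_force(),robot.read_ft_torque(),robot.read_grip_width())
for n in("scene","wrist"):
    c=grab(n,n+"_hang.png");P=cloud(c).reshape(-1,3)
    a=np.radians(101.9);u=np.array([np.cos(a),np.sin(a)])
    d=P[:,:2]-[.475,.1045]; s=d@u; w=d@[u[1],-u[0]]
    for lo in np.arange(-.1,.1,.02):
        m=(s>lo)&(s<lo+.02)&(abs(w)<.03)&(P[:,2]>.03)&(P[:,2]<.185)
        if m.sum()>5: print(n,lo.round(2),m.sum(),np.percentile(P[m,2],[5,50,95]).round(3))
```

```text
wall tops (1048, array([ 0.6145, -0.1318,  0.0496]), ((601.9088745117188, -126.64378356933594), (76.0730209350586, 81.84406280517578), 83.6908187866211))
floor (4100, array([ 0.5848, -0.1219,  0.0048]), ((591.1470336914062, -125.4986801147461), (104.0591812133789, 107.14755249023438), 83.76200103759766))
all>3mm (6245, array([ 0.5924, -0.1263,  0.0054]), ((588.719970703125, -125.24954223632812), (104.34143829345703, 111.57563781738281), 83.50092315673828))
keeper (1085, array([ 0.5049, -0.1405,  0.0249]), ((518.9774780273438, -138.64622497558594), (123.7994384765625, 80.02849578857422), 14.701229095458984))
grip 0.12630503686478417 29.999909698963165 6.025
7.8333 [-0.36300077  0.12128375 -3.27734597] [-0.04868727 -0.01588332  0.01652026] 0.12672316978106188
scene -0.06 45 [0.112 0.125 0.132]
scene -0.04 97 [0.095 0.127 0.147]
scene -0.02 128 [0.107 0.14  0.172]
scene 0.0 223 [0.125 0.172 0.183]
scene 0.02 113 [0.135 0.163 0.183]
scene 0.04 72 [0.15  0.167 0.184]
scene 0.06 49 [0.163 0.176 0.184]
scene 0.08 28 [0.177 0.184 0.185]
wrist -0.06 1698 [0.121 0.128 0.134]
wrist -0.04 2298 [0.107 0.14  0.149]
wrist -0.02 2183 [0.118 0.155 0.178]
wrist 0.0 2349 [0.131 0.174 0.182]
wrist 0.02 1192 [0.141 0.176 0.185]
wrist 0.04 558 [0.151 0.169 0.184]
wrist 0.06 342 [0.165 0.176 0.184]
wrist 0.08 117 [0.177 0.182 0.185]
```

View pics/scene_hang.png

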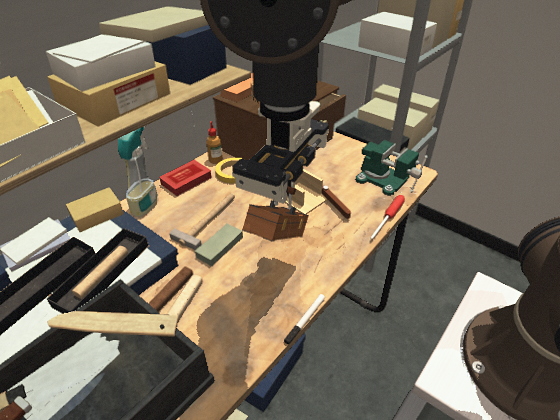

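The picture shows the case hanging near (275,222), with its end towards the bay (world −y) about 30° lower. So the heavy end is −y and the light end is +y. Before setting it down I'll check reach for the regrasp and standing poses, and clearance from the vise and cabinet.

```bash
cat >> h.py <<'E'
def hd(deg): a=np.radians(deg); return np.array([np.cos(a),np.sin(a),0])
Z=np.array([0,0,1.])
BO=np.array([.5999,-.1264,0]); BY=-6.3; ux=hd(BY); uy=hd(BY+90)
def trot(l,n,a,s):  # l: light-end dir, n: case top dir, a: tilt deg toward light end, s: sign of tool y
    a=np.radians(a); z=-np.sin(a)*l-np.cos(a)*n; y=s*np.cross(n,l); return np.c_[np.cross(y,z),y,z]
def tcp(centre,l,n,R,gx,gz): return centre+gx*l+gz*n+.019*R[:,2]
E
python3 - <<'E'
from h import *
q0=np.array(robot.read_qpos()); print(q0.round(1))
C=np.array([.4745,.1045,.022]); S=BO+[0,0,.086]
f=lambda q:None if q is None else np.round(q,0).astype(int).tolist()
for name,az in(("light +y",101.9),("light -y",-78.1)):
  for a in(0,20,30):
    for s in(1,-1):
      l=hd(az); R=trot(l,Z,a,s); lie=robot.ik(tcp(C,l,Z,R,.035,.006),R)
      o=[]
      for sg in(1,-1):
        n=sg*uy; R=trot(Z,n,a,s); o.append((sg,f(robot.ik(tcp(S,Z,n,R,.035,.006),R))))
      print(name,a,s,"camup lie",f(lie),o)
P=np.vstack([cloud(dict(np.load(f))).reshape(-1,3) for f in("scene0.npz","w_bay.npz")])
for n,(x0,x1,y0,y1) in dict(vise=(.3,.62,-.55,-.25),cab=(.66,.9,-.45,.05)).items():
    q=P[(P[:,0]>x0)&(P[:,0]<x1)&(P[:,1]>y0)&(P[:,1]<y1)&(P[:,2]>.05)&(P[:,2]<.35)]
    print(n,len(q),np.percentile(q,[1,50,99],axis=0).round(3).tolist())
E
```

```text
[  35.6    3.8  -24.7    0.   -61.5 -113.8]
light +y 0 1 camup lie [40, 18, -38, 0, -34, -28] [(1, [30, 52, -32, 54, -93, 94]), (-1, [-36, 54, 16, -70, -113, 42])]
light +y 0 -1 camup lie [40, 18, -38, 0, -34, 152] [(1, [30, 52, -32, 54, -93, -86]), (-1, [-36, 54, 16, -70, -113, -138])]
light +y 20 1 camup lie [50, 22, -45, 25, -39, -60] [(1, [29, 41, -34, 51, -79, 103]), (-1, [-32, 44, 12, -59, -99, 39])]
light +y 20 -1 camup lie [50, 22, -45, 25, -39, 120] [(1, [29, 41, -34, 51, -79, -77]), (-1, [-32, 44, 12, -59, -99, -141])]
light +y 30 1 camup lie [54, 25, -45, 31, -45, -70] [(1, [28, 36, -34, 49, -72, 108]), (-1, [-29, 39, 10, -53, -92, 37])]
light +y 30 -1 camup lie [54, 25, -45, 31, -45, 110] [(1, [28, 36, -34, 49, -72, -72]), (-1, [-29, 39, 10, -53, -92, -143])]
light -y 0 1 camup lie [32, 18, -38, 0, -34, 160] [(1, [30, 52, -32, 54, -93, 94]), (-1, [-36, 54, 16, -70, -113, 42])]
light -y 0 -1 camup lie [32, 18, -38, 0, -34, -20] [(1, [30, 52, -32, 54, -93, -86]), (-1, [-36, 54, 16, -70, -113, -138])]
light -y 20 1 camup lie [14, 21, -24, -28, -47, -162] [(1, [29, 41, -34, 51, -79, 103]), (-1, [-32, 44, 12, -59, -99, 39])]
light -y 20 -1 camup lie [14, 21, -24, -28, -47, 18] [(1, [29, 41, -34, 51, -79, -77]), (-1, [-32, 44, 12, -59, -99, -141])]
light -y 30 1 camup lie [5, 25, -19, -37, -56, -150] [(1, [28, 36, -34, 49, -72, 108]), (-1, [-29, 39, 10, -53, -92, 37])]
light -y 30 -1 camup lie [5, 25, -19, -37, -56, 30] [(1, [28, 36, -34, 49, -72, -72]), (-1, [-29, 39, 10, -53, -92, -143])]
vise 10107 [[0.375, -0.362, 0.052], [0.451, -0.323, 0.089], [0.533, -0.293, 0.096]]
cab 13588 [[0.662, -0.41, 0.053], [0.745, -0.161, 0.17], [0.893, 0.041, 0.346]]
```

Run:
```python
from h import *
P=np.vstack([cloud(dict(np.load(f))).reshape(-1,3) for f in("scene0.npz","side0.npz")])
for z0,z1 in((.06,.12),(.12,.2),(.2,.3)):
  for y0 in np.arange(-.4,.15,.05):
    q=P[(P[:,0]>.655)&(P[:,0]<1)&(P[:,1]>y0)&(P[:,1]<y0+.05)&(P[:,2]>z0)&(P[:,2]<z1)]
    if len(q)>20: print(z0,y0.round(2),len(q),np.percentile(q[:,0],[1,10]).round(3))
```

```text
0.06 -0.4 270 [0.655 0.656]
0.06 -0.35 224 [0.655 0.656]
0.06 -0.3 261 [0.656 0.656]
0.06 -0.25 207 [0.655 0.656]
0.06 -0.2 1397 [0.656 0.658]
0.06 -0.15 2480 [0.695 0.719]
0.06 -0.1 771 [0.872 0.881]
0.06 -0.05 595 [0.942 0.944]
0.06 -0.0 619 [0.943 0.945]
0.06 0.05 281 [0.942 0.944]
0.06 0.1 486 [0.856 0.86 ]
0.12 -0.4 924 [0.655 0.657]
0.12 -0.35 1223 [0.656 0.657]
0.12 -0.3 714 [0.655 0.657]
0.12 -0.25 1361 [0.656 0.657]
0.12 -0.2 3226 [0.656 0.663]
0.12 -0.15 2355 [0.693 0.715]
0.12 -0.1 491 [0.936 0.944]
0.12 -0.05 632 [0.912 0.939]
0.12 -0.0 666 [0.943 0.945]
0.12 0.05 194 [0.889 0.944]
0.12 0.1 841 [0.858 0.861]
0.2 -0.4 582 [0.943 0.945]
0.2 -0.35 575 [0.943 0.945]
0.2 -0.3 439 [0.942 0.944]
0.2 -0.25 747 [0.687 0.694]
0.2 -0.2 606 [0.69 0.7 ]
0.2 -0.15 37 [0.736 0.736]
0.2 -0.1 445 [0.735 0.736]
0.2 -0.05 821 [0.735 0.737]
0.2 -0.0 673 [0.734 0.736]
0.2 0.05 729 [0.735 0.736]
0.2 0.1 837 [0.735 0.736]
```

The cabinet blocks the right side of the bay (x ≥ 0.655 for y < −0.15), so the case has to be stood from the left. I'll turn the hanging case half round so its light end points to −y, set it down, and look again.

Run:
```python
from h import *
q=np.array(robot.read_qpos())
for k in range(3):
    q[5]+=60; robot.movej(q)
robot.dwell(.3); print(robot.read_t(),np.round(robot.read_tcp_rot(),2).tolist())
robot.servo_line([.475,.1045,.125],speed=.1)
robot.servo_line([.475,.1045,.078],speed=.04); print(robot.read_force())
robot.servo_line([.475,.1045,.0755],speed=.02); print(robot.read_force())
robot.move_gripper(.5)
robot.servo_line([.475,.1045,.14],speed=.15); robot.move_gripper(1.0)
robot.goto([.45,.10,.27],down(-168.2+180-180)); print(robot.read_t(),robot.read_qpos())
c2=grab("wrist","w_case2.png");P=cloud(c2).reshape(-1,3)
q=P[(abs(P[:,0]-.474)<.1)&(abs(P[:,1]-.105)<.12)]
t=q[(q[:,2]>.036)&(q[:,2]<.05)]; print("top",cv2.minAreaRect((t[:,:2]*1000).astype(np.float32)),np.median(t[:,2]))
b=q[(q[:,2]>.075)&(q[:,2]<.11)]; print("bar",cv2.minAreaRect((b[:,:2]*1000).astype(np.float32)),b[:,2].max(),len(b))
```

```text
11.1833 [[0.98, 0.2, -0.0], [0.2, -0.98, -0.0], [-0.0, 0.0, -1.0]]
[-0.37409748 -0.6520813  -3.38819056]
[ 0.20804571 -0.40049963 -2.37977929]
18.6 [ 3.71142317e+01 -1.78247294e+00 -2.09438185e+01 -1.22007732e-03
 -7.08481050e+01 -1.15289081e+02]
top ((478.67706298828125, 78.5325927734375), (57.317203521728516, 161.01437377929688), 12.517489433288574) 0.04292910147968154
bar ((473.36492919921875, 101.72874450683594), (43.31743621826172, 14.559867858886719), 11.950688362121582) 0.0901838723411501 493
```

View pics/w_case2.png

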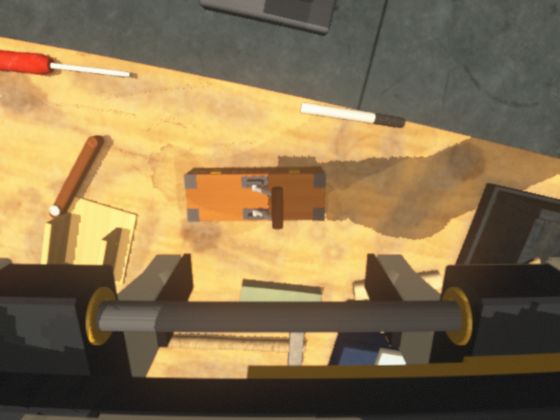

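The case lies flat again at (0.4787, 0.0785), pixel (255,197). The handle leans towards the heavy (+y) end at pixel (277,207), so the light end is clear for the grip. Next I'll grip it tilted, turn it upright about its heavy edge, and check.

Run:
```python
from h import *
C=np.array([.4787,.0785,.022]); h=hd(-77.5); a,s,gx,gz=30,-1,.035,.006
R=trot(h,Z,a,s); p=tcp(C,h,Z,R,gx,gz)
robot.goto(p-.09*R[:,2]+[0,0,.02],R); robot.servo_line(p,R,speed=.12)
print(robot.read_t(),robot.read_force())
robot.move_gripper(0.0); print("grip",robot.read_grip_width()*88,robot.read_finger_force(),robot.read_t())
E0=C-.08*h-.022*Z
for k,(th,up) in enumerate(((6,.010),(30,.012),(60,.012),(90,.012),(90,.09))):
    t=np.radians(th); l=np.cos(t)*h+np.sin(t)*Z; n=-np.sin(t)*h+np.cos(t)*Z
    cc=E0+[0,0,up]+.08*l+.022*n; Rk=trot(l,n,a,s)
    robot.servo_line(tcp(cc,l,n,Rk,gx,gz),Rk,speed=.1)
    print(th,robot.read_t(),np.round(robot.read_qpos()).tolist(),np.round(robot.read_force(),1),np.round(robot.read_ft_torque(),2))
print("expected centre",cc)
c=grab("side","side_stand.png"); np.savez("side_stand.npz",**c); c=grab("scene"); np.savez("scene_stand.npz",**c)
```

```text
21.8417 [-0.25834684 -0.95640666  1.08024561]
grip 56.24660762653276 29.94046340463683 22.4583
6 22.8167 [8.0, 21.0, -21.0, -30.0, -54.0, 24.0] [-0.2  0.  -4.2] [-2.09 -0.29  0.07]
30 23.6167 [32.0, 12.0, -34.0, -0.0, -44.0, -19.0] [ 0.   0.3 -4.6] [-0.21  0.06 -0.  ]
60 24.5667 [54.0, 16.0, -40.0, 26.0, -57.0, -61.0] [ 0.1 -0.1 -3.9] [2.19 0.6  0.04]
90 25.2667 [67.0, 34.0, -34.0, 31.0, -78.0, -77.0] [-0.6 -0.6 -4. ] [ 3.91  0.96 -0.02]
90 26.2 [67.0, 28.0, -31.0, 30.0, -86.0, -73.0] [-0.4 -0.8 -4.3] [ 3.96  1.01 -0.06]
expected centre [0.45662316 0.17808219 0.17      ]
```

View pics/side_stand.png

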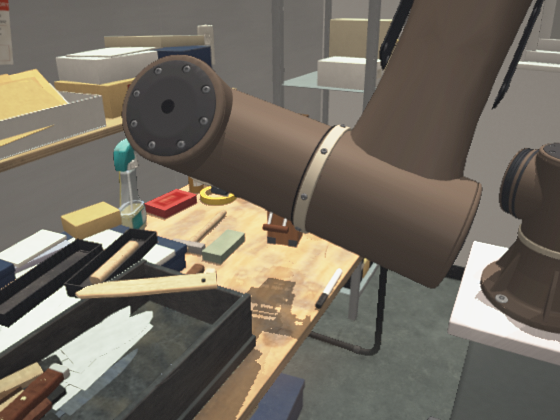

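The case is held upright, with its lower part visible near (283,235) under the arm. I'll move above the bay and measure the tilt there with the wrist camera before lowering.

Run:
```python
from h import *
a,s,gx,gz=30,-1,.035,.006
n=uy; R=trot(Z,n,a,s); cc=BO+[0,0,.165]
robot.goto(tcp(cc,Z,n,R,gx,gz),R); robot.dwell(.2); print(robot.read_t(),np.round(robot.read_qpos()),np.round(robot.read_force(),1))
c=grab("wrist","w_stand.png"); np.savez("w_stand.npz",**c); P=cloud(c).reshape(-1,3)-cc
X=P@ux;Y=P@uy;Zz=P[:,2]
m=(abs(X)<.028)&(Y>.010)&(Y<.034)&(Zz>-.1)&(Zz<.1)
A=np.c_[X[m],Zz[m],np.ones(m.sum())]
for _ in range(5):
    k,*_r=np.linalg.lstsq(A,Y[m],rcond=None); r=abs(A@k-Y[m]); keep=r<max(.0015,np.median(r)*2.5)
    idx=np.where(m)[0][keep]; m=np.zeros_like(m); m[idx]=1; A=np.c_[X[m],Zz[m],np.ones(m.sum())]
print("face",m.sum(),"dY/dX deg",np.degrees(k[0]),"dY/dZ deg",np.degrees(k[1]),"Y0",k[2],"Z range",np.percentile(Zz[m],[1,99]),"X",np.percentile(X[m],[1,99]))
```

```text
27.775 [ 28.  30. -31.  47. -78. -66.] [ 0.4 -0.3 -4.4]
face 9726 dY/dX deg 0.12294598982734696 dY/dZ deg -0.32107092074522237 Y0 0.02395489364838938 Z range [-0.01621103  0.07969188] X [-0.02726294  0.02689949]
```

View pics/w_stand.png

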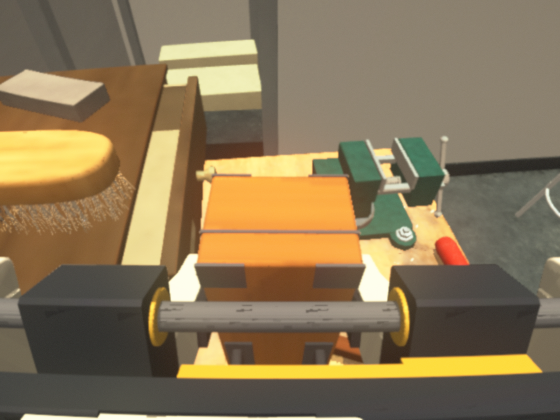

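The wrist view shows the case top at about (280,205), square in the grip: tilt 0.3°, offset 2 mm. Lowering it into the bay.

Run:
```python
from h import *
a,s,gx,gz=30,-1,.035,.006
n=uy; R=trot(Z,n,a,s); f=lambda z:tcp(BO+[0,0,z]-.001*uy,Z,n,R,gx,gz)
robot.servo_line(f(.097),R,speed=.08); print(np.round(robot.read_force(),1))
for z in(.090,.088,.0865,.0855):
    robot.servo_line(f(z),R,speed=.03); F=robot.read_force(); print(z,np.round(F,1))
    if F[2]>-2: break
robot.move_gripper(1.0); robot.dwell(.2)
robot.servo_line(f(z)-.10*R[:,2],R,speed=.12); robot.dwell(.4); print(robot.read_t())
c=grab("wrist","w_rel.png"); P=cloud(c).reshape(-1,3)-BO
X=P@ux;Y=P@uy;Zz=P[:,2]
m=(abs(X)<.026)&(Y>.015)&(Y<.03)&(Zz>.11)&(Zz<.16)
k=np.linalg.lstsq(np.c_[X[m],Zz[m]-.086,np.ones(m.sum())],Y[m],rcond=None)[0]
print("face",m.sum(),np.degrees(k[:2]),k[2])
m=(abs(X)<.05)&(abs(Y)<.04)&(Zz>.155)&(Zz<.18); print("top",m.sum(),np.median(Zz[m]),np.percentile(X[m],[1,99]),np.percentile(Y[m],[1,99]))
```

```text
[ 0.5 -0.4 -4. ]
0.09 [-0.3 -0.5 -3.7]
0.088 [-0.6  0.1 -3.4]
0.0865 [ 0.3  1.1 -3.6]
0.0855 [-0.9  1.4  4.2]
32.2917
face 3855 [-0.00181022  0.34890342] 0.020756207390139024
top 4973 0.16487161572594672 [-0.02712099  0.02792381] [-0.0225732   0.02224879]
```

The case is released and stands upright at 0.35°, centred, top at 0.165 m. Now I'll go round to the outer side of the keeper and push it shut with closed fingers, leaning the tool back as it nears the case.

Run:
```python
from h import *
PP=BO-.047*ux-.040*uy
def pose(thd,gap,r=.08,z=.013):
    th=np.radians(thd); d=np.cos(th)*uy-np.sin(th)*ux; t=np.sin(th)*uy+np.cos(th)*ux
    b=np.radians(np.interp(thd,[0,70],[28,0]))
    Rz=-np.cos(b)*Z+np.sin(b)*t; Rx=-np.cos(b)*t-np.sin(b)*Z
    return PP+r*d-(.007+.0095*np.cos(b)+gap)*t+[0,0,z], np.c_[Rx,np.cross(Rz,Rx),Rz]
p=robot.read_position(); robot.servo_line(np.array(p)+[-.08,.03,.12],speed=.25)
robot.move_gripper(0.0)
p0,R0=pose(76,.018)
robot.goto(p0+[0,0,.24],R0); print(robot.read_t(),np.round(robot.read_qpos()))
robot.servo_line(p0+[0,0,.06],R0,speed=.25); robot.servo_line(p0,R0,speed=.08); print(robot.read_t(),np.round(robot.read_force(),1))
for th in(76,60,45,30,18,8,3,0,-1,-2):
    p,R=pose(th,0); robot.servo_line(p,R,speed=.09); F=np.array(robot.read_force())
    print(th,round(robot.read_t(),1),np.round(F,1))
    if th<20 and F@ux<-10: break
robot.dwell(.2)
c=grab("scene","sc_end.png"); c=grab("wrist"); np.savez("w_end.npz",**c)
```

```text
35.375 [  3.   2. -20.   0. -69. -24.]
37.1417 [-0.1 -0.   0.6]
76 37.5 [0.1 0.2 0.3]
60 37.9 [ 0.3 -0.8 -0.6]
45 38.4 [-0.4 -0.7 -0. ]
30 38.8 [ 0.3 -0.1  0.5]
18 39.6 [-1.5  0.8 -0. ]Traceback (most recent call last):
  File "<stdin>", line 14, in <module>
rig.Unreachable: the arm cannot follow that straight line within its joint ranges
```

```bash
cat >> h.py <<'E'
PP=BO-.047*ux-.040*uy
def pose(thd,gap,r=.08,z=.013,lean=28,yaw=0):
    th=np.radians(thd); d=np.cos(th)*uy-np.sin(th)*ux; t=np.sin(th)*uy+np.cos(th)*ux
    b=np.radians(lean)
    a=np.radians(yaw); tt=np.cos(a)*t+np.sin(a)*np.cross(Z,t)
    Rz=-np.cos(b)*Z+np.sin(b)*tt; Rx=-np.cos(b)*tt-np.sin(b)*Z
    return PP+r*d-(.007+.0095*np.cos(b)+gap)*t+[0,0,z], np.c_[Rx,np.cross(Rz,Rx),Rz]
E
python3 - <<'E'
from h import *
print(np.round(robot.read_qpos(),1),robot.read_position())
for th in(18,8,0):
  for lean in(28,24,20,15,8):
    for yaw in (0,20):
      p,R=pose(th,0,lean=lean,yaw=yaw); q=robot.ik(p,R); print(th,lean,yaw,None if q is None else np.round(q,1))
E
```

```text
[ 12.1  14.2 -50.2   1.9  -4.8 -92.2] [ 0.51718129 -0.08602056  0.01297914]
18 28 0 [  9.8  14.  -45.8 -21.5  -2.4 -66.8]
18 28 20 [ -5.6  16.1 -31.8 -42.1 -25.1 -16.8]
18 24 0 None
18 24 20 [ -0.8  15.9 -33.3 -32.9 -23.7 -29.1]
18 20 0 [ 12.1  14.3 -49.4   1.4  -6.3 -91.8]
18 20 20 [  3.   16.  -34.7 -24.4 -23.5 -40.2]
18 15 0 [ 12.1  15.2 -45.    0.4 -14.9 -90.8]
18 15 20 [  6.4  16.5 -35.7 -15.2 -24.9 -51.6]
18 8 0 [ 12.1  17.2 -39.2   0.1 -25.6 -90.5]
18 8 20 [  9.6  17.9 -35.3  -6.1 -29.4 -62.8]
8 28 0 None
8 28 20 [  0.9  15.4 -35.3 -37.2 -16.  -35.4]
8 24 0 None
8 24 20 [  5.2  15.5 -37.4 -25.8 -15.4 -49.9]
8 20 0 None
8 20 20 [  7.8  15.9 -38.6 -16.6 -16.7 -61. ]
8 15 0 [  13.3   15.4  -51.1   18.9   -9.2 -119.8]
8 15 20 [  9.6  16.6 -38.4  -8.9 -20.5 -70. ]
8 8 0 [  13.4   17.9  -39.6    3.9  -24.8 -105.1]
8 8 20 [ 11.1  18.4 -35.8  -3.1 -28.  -76.7]
0 28 0 None
0 28 20 [  8.3  15.5 -41.1 -24.9  -6.  -60.4]
0 24 0 None
0 24 20 [ 10.9  15.7 -44.3 -10.7  -6.1 -76.8]
0 20 0 None
0 20 20 [ 11.5  16.1 -44.   -4.3 -10.  -83.7]
0 15 0 None
0 15 20 [ 11.8  16.9 -41.1  -1.7 -17.  -86.5]
0 8 0 [  14.1   18.6  -39.4    6.7  -24.6 -116.3]
0 8 20 [ 12.   19.  -36.   -0.5 -27.1 -87.8]
```

Run:
```python
from h import *
def pose2(thd,lean=18,gap=0):
    p,R=pose(thd,gap,lean=lean,yaw=20-thd); z=R[:,2]
    th=np.radians(thd); t=np.sin(th)*uy+np.cos(th)*ux
    x=-(t-(t@z)*z); x/=np.linalg.norm(x); return p,np.c_[x,np.cross(z,x),z]
T=[pose2(th) for th in(18,12,6,3,1,0,-1,-2)]
print([None if (q:=robot.ik(*k)) is None else np.round(q).tolist() for k in T])
for k in T:
    robot.servo_line(*k,speed=.05); F=np.array(robot.read_force()); print(round(robot.read_t(),1),np.round(F,1))
    if F@ux<-8: break
robot.dwell(.2); print(np.round(robot.read_qpos(),1))
c=grab("scene","sc_end.png"); c=grab("wrist"); np.savez("w_end.npz",**c)
```

```text
[[11.0, 15.0, -46.0, -3.0, -12.0, -87.0], [12.0, 15.0, -45.0, -3.0, -12.0, -93.0], [12.0, 16.0, -44.0, -3.0, -12.0, -100.0], [12.0, 16.0, -43.0, -3.0, -13.0, -103.0], [12.0, 16.0, -43.0, -3.0, -13.0, -105.0], [12.0, 16.0, -43.0, -3.0, -13.0, -106.0], [12.0, 16.0, -43.0, -3.0, -13.0, -107.0], [12.0, 17.0, -43.0, -3.0, -13.0, -108.0]]
39.9 [ 1.5 -0.5 -0.3]
40.2 [ 0.6 -0.2 -0.4]
40.5 [0.3 1.1 0.2]
40.8 [-0.3  0.4 -0.1]
41.0 [ 0.1 -0.4  0.2]
41.3 [ 0.6 -0.  -0.5]
41.5 [-0.8  0.2  1. ]
41.8 [-4.7  1.2  2.6]
[  11.6   16.5  -42.7   -3.   -13.  -108.2]
```

View pics/sc_end.png

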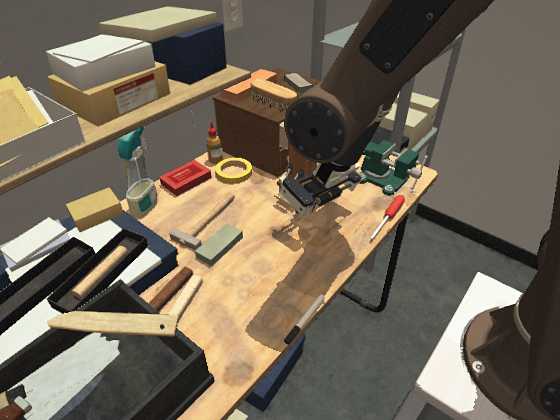

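The picture shows the fingers at the bay front near (300,205), the bystanders in place, and the push force has risen to 4.7 N, which suggests the stop. Now I'll back off and verify.

Run:
```python
from h import *
p=np.array(robot.read_position()); robot.servo_line(p-.05*ux,speed=.12); robot.servo_line(p-.06*ux+[0,0,.22],speed=.2)
robot.goto([.47,-.10,.34],down(180)); robot.dwell(.3); print(robot.read_t(),np.round(robot.read_force(),1))
c=grab("wrist","w_fin.png"); P=cloud(c).reshape(-1,3)-BO; X=P@ux;Y=P@uy;Zz=P[:,2]
m=(X>-.075)&(X<-.03)&(Y>-.06)&(Y<.09)&(Zz>.021)&(Zz<.03); B=np.c_[X[m],Y[m]]
r=cv2.minAreaRect((B*1000).astype(np.float32)); print("keeper",m.sum(),r,"slope deg",np.degrees(np.arctan(np.polyfit(Y[m],X[m],1)[0])))
m=(abs(X)<.06)&(abs(Y)<.05)&(Zz>.155)&(Zz<.18); print("top",m.sum(),np.median(Zz[m]),np.ptp(np.percentile(Zz[m],[5,95])),np.percentile(X[m],[1,99]),np.percentile(Y[m],[1,99]))
s=dict(np.load("scene0.npz")); e=grab("scene"); 
cv2.imwrite("pics/fin.png",np.hstack([cv2.cvtColor(k,cv2.COLOR_RGB2BGR)[:, :400] for k in (e["im"][:,150:450],c["im"])])[:,:700])
```

```text
44.8417 [-0.3 -0.9  0.5]
keeper 805 ((-43.8228759765625, 6.865242004394531), (21.924652099609375, 121.8203125), 0.07422595471143723) slope deg 0.0003652279193556446
  return _methods._mean(a, axis=axis, dtype=dtype,
  ret = ret.dtype.type(ret / rcount)
Traceback (most recent call last):
IndexError: index -1 is out of bounds for axis 0 with size 0
```

View pics/w_fin.png

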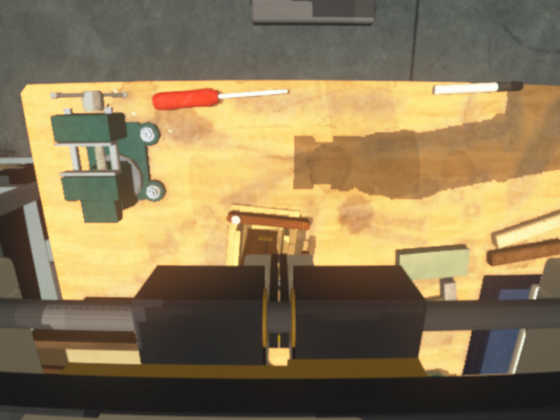

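Run:
```python
from h import *
c=grab("scene","s_fin.png"); P=cloud(c).reshape(-1,3)-BO; X=P@ux;Y=P@uy;Zz=P[:,2]
m=(abs(X)<.06)&(abs(Y)<.05)&(Zz>.157)&(Zz<.18); print("top",m.sum())
if m.sum(): print(np.median(Zz[m]),np.percentile(X[m],[1,99]),np.percentile(Y[m],[1,99]))
m=(abs(X)<.022)&(Y>.012)&(Y<.032)&(Zz>.12)&(Zz<.16); k=np.linalg.lstsq(np.c_[X[m],Zz[m]-.086,np.ones(m.sum())],Y[m],rcond=None)[0] if m.sum()>20 else None; print("face",m.sum(),None if k is None else (np.degrees(k[:2]),k[2]))
```

```text
top 326
0.16471107516492134 [-0.03046332  0.02532691] [-0.02378364  0.0230242 ]
face 206 (array([-0.25916471,  0.68448774]), np.float64(0.02012123142769784))
```

The wrist view shows the keeper lying shut across the bay front, from (235,217) to (308,223). The scene depth shows the case upright and centred, with its top at 0.165 m, so I'm handing in.

```bash
python3 -c "
from rig import robot
print(robot.job_done())"
```

```text
the job is handed in; nothing more can be done
None
```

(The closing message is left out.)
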